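# Stow a tin in the push-latch drawer

### The arm

A 6-joint arm with a two-finger parallel gripper is mounted at the origin on the work surface. World frame = base frame: x ahead of the robot, y to its left, z up, the work surface at z = 0. Lengths are in m, angles in degrees, forces in N, time in s.
With the tool pointing down it reaches from about 0.275 to 0.75 m from the base axis. Payload 10.2 kg.
Tool frame: the origin (TCP) lies midway between the tips of the shut fingers; the grasp point (between the pads) lies 19 mm behind it; z points along the fingers, y is the direction in which the jaws open and shut (so a half turn about z gives the same grasp; the last joint's range is limited). The gripper opens to 88 mm and grips with 3 to 60 N. Pads are 18 mm wide; open, the fingers measure 123 mm over their backs; the gripper's body (75 mm by 187 mm) begins 45 mm behind the grasp point.
Start: joints at [-81.612, 17.928, 85.812, -0, 76.261, -12.8], TCP at [0.19, -0.49, 0.239] pointing down, gripper open.
Joint ranges: [-168.41, 168.41], [-55.51, 124.54], [10.69, 146.95], [-70.63, 250.63], [1, 178], [-165.06, 165.06]. Speed limits (degrees/s): [136.94, 136.94, 172.46, 180, 180, 180].

### API

Orientations are given as [roll, pitch, yaw] about the fixed x, y, z axes, in that order (R = Rz(yaw) Ry(pitch) Rx(roll)).
In Python, from bench import arm gives the robot as it stands.
- The arm moves only by the tool move_arm, never from a script. Its argument "rows" is a list of rows, each an object of numbers: "dx", "dy", "dz": the shift along the tool's x, y, z in mm; "roll": the turn about the tool's z in rad; "fingers": the finger opening in mm, from 0 to 88.1. In form: [{"dx": .., "dy": .., "dz": .., "roll": .., "fingers": ..}, ...]. A call has 1 to 12 rows; each row shifts and turns the commanded pose from where the row before left it, along the tool's axes as they then stand; what a row does not reach is not made up. A row lasts 1/8 s, in which the tool goes at most 62.5 mm and 10.7 degrees, less where a joint would pass 70% of its speed; a pose out of reach is approached as far as the arm can. A call with a gripper value outside its range is refused whole. The fingers move at their own pace and stop on an object; the grip force is fixed at half the most. Time passes only in rows, so rows that do not move let the fingers close. It gives the time, the measured TCP pose, the force and the opening at its end, in the units of the state.
- arm.sense(): the state, without advancing time (a new reading comes with each control period).
- arm.camera(name): name is "side" or "top"; returns (picture, depth): 384x512x3 uint8, red, green, blue; 384x512 float32, m along the optical axis (not along the pixel's ray), 0 where there is no reading.
- arm.get_calibration(name): a dict with "fx", "fy", "cx", "cy" (pixels), "rvec" (rotation vector, rad) and "tvec" (3), from world to camera coordinates, as OpenCV has them. Camera axes: x right, y down, z forward; pixel columns grow to the right and rows downward; lengths in m; the calibration is good to about 2 mm. A picture is of the moment at which its call begins. get_calibration takes no time and is no camera call.
- arm.finish_job(): hands the job in, once; it reports no verdict.
The state is a dict: "clock": time; "joint_positions": joint angles; "qd": joint speeds; "effort": joint torques, N m; "tcp_pos": TCP position; "eef_rot": TCP orientation; "contact_force": force on the tool from outside, world axes, zero at the start; "moment": the same for the moment, N m; "finger_gap": finger opening in m.
Only numpy, scipy, OpenCV 4.12 (cv2) and the standard library are available. Lean on these libraries where they do the work, as an engineer would, in place of code of your own. Each camera call takes 0.05 s, during which the arm holds its last target.

### The job

The drawer of the low plywood pantry chest is held by a push latch: push its front gently inwards until you feel the stop, then let go and it springs open. Set the low, flat tin down upright in the open drawer, without dropping it, and push the drawer gently in to the stop once more so that the latch holds it shut when you let go. Leave the tall can and the jar where they stand.

Things in the scene. Friction and masses are not known exactly. Their poses are not given: they have to be found in the camera images.
- chest: Plywood chest with steel corner plates, fixed to the table; carcass 170 (x) x 220 (y) x 90 mm high. Origin: centre of its underside, on the table. Its x axis points from the drawer front straight into the chest, z up; the drawer slides out along -x. The front panel of the latched drawer stands 21 mm clear of the carcass, so it can be pushed farther in.
- drawer (a joint): Drawer position in m: 0 = latched shut (rests within 1 mm), +0.110 = fully sprung out, negative = pushed in past the latched position. A spring pushes it outwards with 5 N at 0 and 2.5 N when out, plus about 1 N of drag in motion. Once released it runs out at about 0.2 m/s, all the way to 0.110 unless something is in its way.
- latch (a point): Hidden push-push latch under the drawer. Push the drawer in to its firm stop and let go: it releases; the same again relatches it at 0. The stop lies 6 to 19 mm past 0, different each time, and is known only by the steep rise of force. Ending over 2 mm short of it does not switch the latch (an open drawer springs out again). 9 to 12 N is plenty to be on the stop; over 20 N breaks it.
- drawer_front (a point): Centre of the outer face of the drawer's flat plywood front panel, where to push; moves with the drawer. The panel is 220 mm wide, 16 mm thick and spans 6 to 86 mm above the table; this point is 55 mm above the table. Axes as the chest's (outward is -x). Pushing the face with shut fingers that point down is fine.
- drawer_floor (a point): Centre of the drawer's inner floor, on its upper surface, 16 mm above the table; moves with the drawer, axes as the chest's. Inside 125 mm (x) by 182 mm (y); side and back walls rise 30 mm above the floor, the front panel 70 mm. Fully out, the whole inside lies clear of the carcass, whose opening lets the standing tin pass.
- tin: The low, flat tin with a ring-pull and a paper band: 60 mm diameter, 48 mm high, about 0.2 kg, loose, the lowest of the three groceries. Origin: centre of its underside, z up.
- can: Bystander: tall can, 70 mm diameter, 105 mm high. Origin: centre of its underside.
- jar: Bystander: amber glass jar with a metal lid, 68 mm diameter, 95 mm high. Origin: centre of its underside.
Mind the look-alikes: they are no part of the job. Leave any pink look-alike of the tin alone.

How it is judged (in metres and radians):
On the way, in this order (a step that is already met when the one before it is completed fails the run):
1. the drawer has been released and has sprung fully open (value of joint drawer above 0.1 m), for 0.2 s.
2. the tin stands upright in the open drawer, let go (value of joint drawer above 0.09 m and x of tin in the frame of drawer_floor between -0.04 and 0.04 m and y of tin in the frame of drawer_floor between -0.068 and 0.068 m and z of tin in the frame of drawer_floor between -0.005 and 0.005 m and angle between tin's own z axis and vertical below 0.12 rad and contact force between the fingers and tin below 0.05 N), for 0.2 s.
At the end, for the whole second after the job is handed in: The drawer rests latched shut by itself (joint within 3 mm of 0), with the tin standing upright (within 0.12 rad) on the drawer's floor, at rest and let go (value of joint drawer between -0.003 and 0.003 m and velocity of joint drawer between -0.01 and 0.01 m/s and linear speed of tin below 0.02 m/s and x of tin in the frame of drawer_floor between -0.04 and 0.04 m and y of tin in the frame of drawer_floor between -0.068 and 0.068 m and z of tin in the frame of drawer_floor between -0.005 and 0.005 m and angle between tin's own z axis and vertical below 0.12 rad and contact force between the fingers and tin below 0.05 N); the robot touches nothing.
It fails at once if the robot pressed on the chest or its drawer with more than 20 N (contact force between any of the fingers, the arm and chest above 20 N).
It fails at once if the tin was dropped or thrown (faster than 0.5 m/s with no finger on it) (linear speed of tin above 0.5 m/s and contact force between the fingers and tin below 0.01 N).
It fails at once if the can or the jar was moved by more than 20 mm or tipped (distance of any of can, jar from where it was at the start of the episode above 0.02 m or angle between any of can, jar's own z axis and vertical above 0.3 rad).
It also fails if it takes over 72 s, if anything falls off the work surface, if the arm or the gripper's body presses on something with over 40 N, if the wrist force passes 120 N, or if a joint passes its speed limit or range.

## Working session

There is one attempt and no reset: what is moved stays moved. The work goes in short steps, Python scripts to look and compute and a tool call to move; the robot and the scene stay as the last step left them, time stands still between calls to the robot, and variables do not carry over. Pictures are saved under pics/ and viewed, and the job is handed in when it is done.

Besides the shell and the picture viewer there is one more tool, called after "Call:" by a JSON object that holds its "fn" and its "kwargs". move_arm: Moves the arm, as the interface text tells. Its arguments: {"type":"object","properties":{"rows":{"type":"array"}},"required":["rows"]}

```bash
mkdir -p pics
cat > h.py <<'E'
import numpy as np, cv2
from bench import arm
def cal(n):
    c=arm.get_calibration(n);K=np.array([[c['fx'],0,c['cx']],[0,c['fy'],c['cy']],[0,0,1]])
    R=cv2.Rodrigues(np.array(c['rvec'],float))[0];return K,R,np.array(c['tvec'],float).ravel()
def onplane(n,u,v,z):
    K,R,t=cal(n);d=R.T@np.linalg.inv(K)@[u,v,1];o=-R.T@t;return o+d*(z-o[2])/d[2]
def cloud(n,D):
    K,R,t=cal(n);v,u=np.indices(D.shape);P=np.stack([(u-K[0,2])/K[0,0]*D,(v-K[1,2])/K[1,1]*D,D],-1)
    return (P-t)@R
def shot(n,f):
    p,D=arm.camera(n);cv2.imwrite('pics/'+f+'.png',p[...,::-1]);np.savez('/tmp/'+f,p=p,D=D);return p,D
E
python3 - <<'E'
from h import *
shot('top','t0');shot('side','s0');print(arm.sense())
for n in('top','side'):
    K,R,t=cal(n);print(n,-R.T@t)
E
```

```text
{'clock': 0.1, 'joint_positions': array([-8.16097728e+01,  1.79561405e+01,  8.58496289e+01, -8.83417481e-04,
        7.62586672e+01, -1.27995234e+01]), 'qd': array([-0.03214438,  0.00089273, -0.06412142, -0.02868774, -0.00866409,
       -0.0228545 ]), 'effort': array([ 2.29715966e-03, -4.02814400e+01, -2.52641040e+01,  6.95236539e-02,
        3.42337287e-02, -6.83381654e-05]), 'tcp_pos': array([ 0.18972162, -0.48929262,  0.23821934]), 'eef_rot': array([-1.79936974e+02, -1.34387510e-02,  2.11899536e+01]), 'contact_force': array([-0.57925985,  0.22508374,  0.61925686]), 'moment': array([ 0.01317882,  0.01746924, -0.01368611]), 'finger_gap': 0.08821111716728282}
top [0.41715506 0.03024527 0.9346237 ]
side [ 0.53934072 -0.75344661  0.98967195]
```

```bash
ls pics
```

```text
s0.png
t0.png
```

View pics/t0.png

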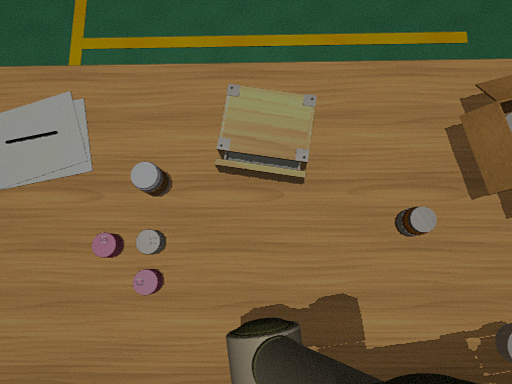

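View pics/s0.png

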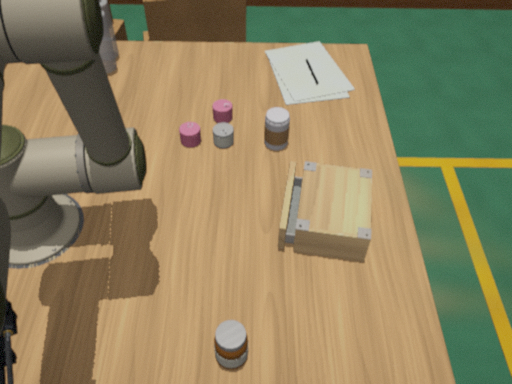

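Tin candidates in the top view are a grey one at (149,242) and two pink ones at (106,245) and (147,282). The grey low one fits, since the pink ones are look-alikes. The tall can is at (147,177) and the jar at (420,220). I'll check this in a crop and measure.

Run:
```python
from h import *
z=np.load('/tmp/t0.npz');p,D=z['p'],z['D'];W=cloud('top',D)
s=np.load('/tmp/s0.npz')
a=cv2.resize(p[150:310,80:240],(480,480),interpolation=3);b=cv2.resize(s['p'][80:180,160:310],(300*12//5,480),interpolation=3)
cv2.imwrite('pics/crop.png',cv2.resize(np.hstack([a,b]),None,fx=.66,fy=.66)[...,::-1])
def top(c,r,lo,hi):
    m=np.zeros(D.shape,np.uint8);cv2.circle(m,c,r,1,-1)
    m=(m>0)&(W[...,2]>lo)&(W[...,2]<hi);q=W[m];
    (x,y),rad=cv2.minEnclosingCircle(q[:,:2].astype(np.float32));print(c,m.sum(),q.mean(0).round(4),(round(x,4),round(y,4)),round(rad,4))
for n,c,lo,hi in(('tin',(149,242),.04,.056),('pinkL',(106,245),.035,.06),('pinkB',(147,282),.035,.06),('can',(147,177),.095,.115),('jar',(422,219),.085,.105)):
    print(n,end=' ');top(c,24,lo,hi)
# chest top
m=(W[...,2]>.082)&(W[...,2]<.1);m[:, :205]=0;m[:,330:]=0;m[:70]=0;m[195:]=0
n,l,st,ce=cv2.connectedComponentsWithStats(m.astype(np.uint8))
for i in range(1,n):
    if st[i,4]>30:
        q=W[l==i];r=cv2.minAreaRect((q[:,:2]*1000).astype(np.float32));print(st[i],r,np.median(q[:,2]),cv2.boxPoints(r).round(1).tolist())
```

```text
tin (149, 242) 495 [0.4568 0.3186 0.0469] (0.4576, 0.3194) 0.0306
pinkL (106, 245) 520 [0.4493 0.4248 0.0464] (0.45, 0.4272) 0.0309
pinkB (147, 282) 542 [0.3623 0.3195 0.0466] (0.3626, 0.321) 0.0308
can (147, 177) 608 [0.6086 0.317  0.1035] (0.6095, 0.3173) 0.0336
jar (422, 219) 569 [ 0.5031 -0.322   0.0942] (0.503, -0.3231) 0.0301
[ 216   84  100   79 6063] ((741.9612426757812, 30.274551391601562), (220.17086791992188, 171.802978515625), 81.1511459350586) 0.08930309477528632 [[640.0999755859375, -65.30000305175781], [809.9000244140625, -91.69999694824219], [843.7999877929688, 125.80000305175781], [674.0, 152.3000030517578]]
[214 158  92  20 599] ((628.9285278320312, 48.291439056396484), (219.72515869140625, 16.835018157958984), 81.20660400390625) 0.08510255392125969 [[603.7999877929688, -59.0], [620.5, -61.599998474121094], [654.0, 155.60000610351562], [637.4000244140625, 158.10000610351562]]
```

View pics/crop.png

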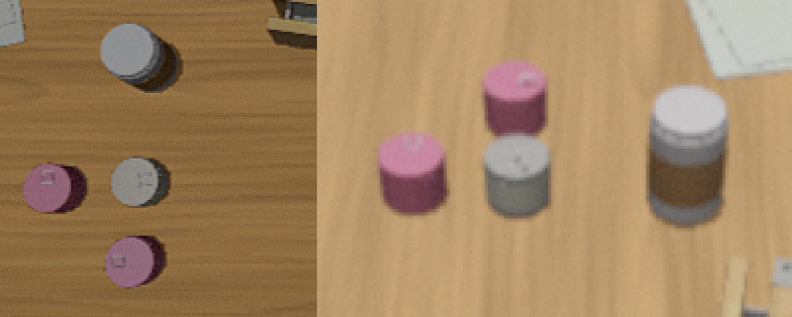

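The crop confirms the grey tin at top (149,242), position (0.457, 0.319). The chest is at (0.742, 0.030) with yaw about -8.8°, and the latched front face is at about (0.621, 0.049). First I'll turn the tool 30° and shut the fingers, then move to in front of the drawer.

Call:
{"fn": "move_arm", "kwargs": {"rows": [{"roll": 0.175,"fingers": 0},{"roll": 0.175,"fingers": 0},{"roll": 0.174,"fingers": 0}]}}

```text
$.rows[0]: bad value
```

Call:
{"fn": "move_arm", "kwargs": {"rows": [{"dx": 25,"dy": -50,"fingers": 0},{"dx": 25,"dy": -50,"fingers": 0},{"dx": 25,"dy": -50,"fingers": 0},{"dx": 25,"dy": -50,"fingers": 0},{"dx": 25,"dy": -50,"fingers": 0},{"dx": 25,"dy": -50,"fingers": 0},{"dx": 25,"dy": -50,"fingers": 0},{"dx": 25,"dy": -50,"fingers": 0},{"dx": 25,"dy": -50,"fingers": 0},{"dx": 25,"dy": -50,"fingers": 0},{"dx": 25,"dy": -50,"fingers": 0},{"dx": 20,"dy": -48,"fingers": 0}]}}

```text
$.rows[0]: bad value
```

Call:
{"fn": "move_arm", "kwargs": {"rows": [{"dx": 0,"dy": 0,"dz": 0,"roll": 0.175,"fingers": 0},{"dx": 0,"dy": 0,"dz": 0,"roll": 0.175,"fingers": 0},{"dx": 0,"dy": 0,"dz": 0,"roll": 0.174,"fingers": 0}]}}

```text
clock: 0.48
tcp_pos: [0.1897, -0.4894, 0.2384]
eef_rot: [-180.0, 0.0, -9.2]
contact_force: [0.1, 0.6, 0.6]
finger_gap: 0.0602
```

Call:
{"fn": "move_arm", "kwargs": {"rows": [{"dx": 25,"dy": -50,"dz": 0,"roll": 0,"fingers": 0},{"dx": 25,"dy": -50,"dz": 0,"roll": 0,"fingers": 0},{"dx": 25,"dy": -50,"dz": 0,"roll": 0,"fingers": 0},{"dx": 25,"dy": -50,"dz": 0,"roll": 0,"fingers": 0},{"dx": 25,"dy": -50,"dz": 0,"roll": 0,"fingers": 0},{"dx": 25,"dy": -50,"dz": 0,"roll": 0,"fingers": 0},{"dx": 25,"dy": -50,"dz": 0,"roll": 0,"fingers": 0},{"dx": 25,"dy": -50,"dz": 0,"roll": 0,"fingers": 0},{"dx": 25,"dy": -50,"dz": 0,"roll": 0,"fingers": 0},{"dx": 25,"dy": -50,"dz": 0,"roll": 0,"fingers": 0},{"dx": 20,"dy": -50,"dz": 0,"roll": 0,"fingers": 0},{"dx": 15,"dy": -48,"dz": 0,"roll": 0,"fingers": 0}]}}

```text
clock: 1.98
tcp_pos: [0.5638, 0.0594, 0.2383]
eef_rot: [180.0, 0.0, -8.8]
contact_force: [-0.0, -1.2, -0.2]
finger_gap: 0.0001
```

Call:
{"fn": "move_arm", "kwargs": {"rows": [{"dx": 0,"dy": 0,"dz": 60,"roll": 0,"fingers": 0},{"dx": 0,"dy": 0,"dz": 60,"roll": 0,"fingers": 0},{"dx": 0,"dy": 0,"dz": 50,"roll": 0,"fingers": 0},{"dx": 0,"dy": 0,"dz": 18,"roll": 0,"fingers": 0},{"dx": 20,"dy": 0,"dz": 0,"roll": 0,"fingers": 0},{"dx": 12,"dy": 0,"dz": 0,"roll": 0,"fingers": 0},{"dx": 0,"dy": 0,"dz": 0,"roll": 0,"fingers": 0}]}}

```text
clock: 2.85
tcp_pos: [0.5958, 0.0525, 0.0518]
eef_rot: [-180.0, -0.1, -8.8]
contact_force: [0.1, -0.1, 0.1]
finger_gap: 0.0006
```

Run:
```python
from h import *
p,D=shot('side','s1')
cv2.imwrite('pics/s1c.png',cv2.resize(p[130:280,230:400],None,fx=4,fy=4,interpolation=3)[...,::-1])
print(arm.sense()['contact_force'])
```

```text
[-0.07782644  0.39262367 -0.09372594]
```

View pics/s1c.png

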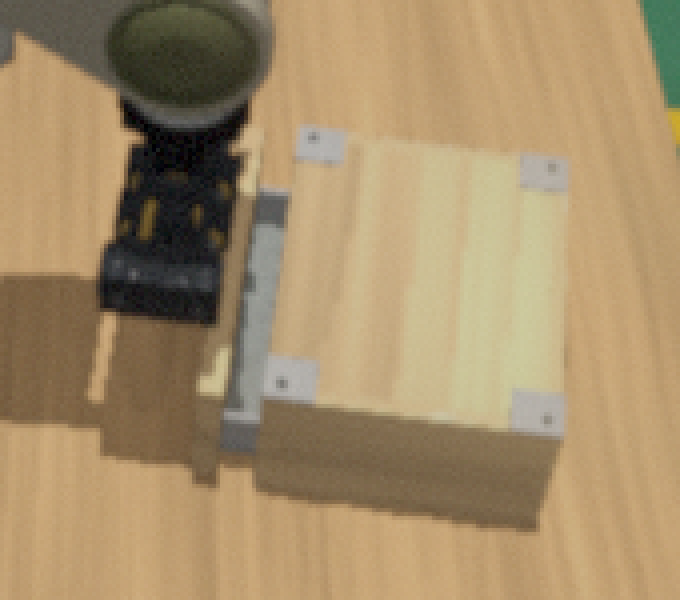

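The gripper hangs in front of the panel (panel edge at crop x≈235), not yet touching. I'll move in with small steps.

Call:
{"fn": "move_arm", "kwargs": {"rows": [{"dx": 6,"dy": 0,"dz": 0,"roll": 0,"fingers": 0},{"dx": 4,"dy": 0,"dz": 0,"roll": 0,"fingers": 0},{"dx": 2,"dy": 0,"dz": 0,"roll": 0,"fingers": 0}]}}

```text
clock: 3.28
tcp_pos: [0.6069, 0.0508, 0.0508]
eef_rot: [-180.0, -0.0, -8.8]
contact_force: [-0.3, 0.4, 0.5]
finger_gap: 0.0006
```

Call:
{"fn": "move_arm", "kwargs": {"rows": [{"dx": 2,"dy": 0,"dz": 0,"roll": 0,"fingers": 0},{"dx": 0,"dy": 0,"dz": 0,"roll": 0,"fingers": 0}]}}

```text
clock: 3.52
tcp_pos: [0.6087, 0.0505, 0.0507]
eef_rot: [180.0, 0.0, -8.8]
contact_force: [-0.3, 0.3, -0.1]
finger_gap: 0.0005
```

Call:
{"fn": "move_arm", "kwargs": {"rows": [{"dx": 2,"dy": 0,"dz": 0,"roll": 0,"fingers": 0},{"dx": 0,"dy": 0,"dz": 0,"roll": 0,"fingers": 0}]}}

```text
clock: 3.78
tcp_pos: [0.6107, 0.0502, 0.0508]
eef_rot: [-180.0, -0.0, -8.8]
contact_force: [0.4, 0.1, -0.1]
finger_gap: 0.0005
```

Call:
{"fn": "move_arm", "kwargs": {"rows": [{"dx": 2,"dy": 0,"dz": 0,"roll": 0,"fingers": 0},{"dx": 0,"dy": 0,"dz": 0,"roll": 0,"fingers": 0}]}}

```text
clock: 4.03
tcp_pos: [0.6123, 0.05, 0.0507]
eef_rot: [180.0, 0.1, -8.8]
contact_force: [-3.5, 0.7, 2.2]
finger_gap: 0.0006
```

Call:
{"fn": "move_arm", "kwargs": {"rows": [{"dx": 1.5,"dy": 0,"dz": 0,"roll": 0,"fingers": 0},{"dx": 0,"dy": 0,"dz": 0,"roll": 0,"fingers": 0}]}}

```text
clock: 4.28
tcp_pos: [0.6137, 0.0498, 0.0507]
eef_rot: [180.0, 0.1, -8.8]
contact_force: [-4.9, 0.1, 2.3]
finger_gap: 0.0001
```

Call:
{"fn": "move_arm", "kwargs": {"rows": [{"dx": 1.5,"dy": 0,"dz": 0,"roll": 0,"fingers": 0},{"dx": 0,"dy": 0,"dz": 0,"roll": 0,"fingers": 0}]}}

```text
clock: 4.53
tcp_pos: [0.6153, 0.0495, 0.0507]
eef_rot: [180.0, 0.0, -8.8]
contact_force: [-5.4, 0.2, 2.6]
finger_gap: 0.0005
```

Call:
{"fn": "move_arm", "kwargs": {"rows": [{"dx": 1,"dy": 0,"dz": 0,"roll": 0,"fingers": 0},{"dx": 0,"dy": 0,"dz": 0,"roll": 0,"fingers": 0}]}}

```text
clock: 4.78
tcp_pos: [0.6164, 0.0493, 0.0507]
eef_rot: [180.0, 0.0, -8.8]
contact_force: [-4.3, 0.3, 2.8]
finger_gap: 0.0006
```

Call:
{"fn": "move_arm", "kwargs": {"rows": [{"dx": 0.8,"dy": 0,"dz": 0,"roll": 0,"fingers": 0},{"dx": 0,"dy": 0,"dz": 0,"roll": 0,"fingers": 0}]}}

```text
clock: 5.03
tcp_pos: [0.6172, 0.0493, 0.0507]
eef_rot: [180.0, 0.0, -8.8]
contact_force: [-5.8, 0.4, 2.2]
finger_gap: 0.0003
```

Call:
{"fn": "move_arm", "kwargs": {"rows": [{"dx": 0.8,"dy": 0,"dz": 0,"roll": 0,"fingers": 0},{"dx": 0,"dy": 0,"dz": 0,"roll": 0,"fingers": 0}]}}

```text
clock: 5.28
tcp_pos: [0.618, 0.0491, 0.0507]
eef_rot: [180.0, 0.0, -8.8]
contact_force: [-5.5, 1.6, 2.4]
finger_gap: 0.0007
```

Call:
{"fn": "move_arm", "kwargs": {"rows": [{"dx": 0.8,"dy": 0,"dz": 0,"roll": 0,"fingers": 0},{"dx": 0,"dy": 0,"dz": 0,"roll": 0,"fingers": 0}]}}

```text
clock: 5.52
tcp_pos: [0.6188, 0.049, 0.0507]
eef_rot: [180.0, 0.0, -8.8]
contact_force: [-5.0, 0.1, 2.7]
finger_gap: 0.0005
```

Call:
{"fn": "move_arm", "kwargs": {"rows": [{"dx": 0.8,"dy": 0,"dz": 0,"roll": 0,"fingers": 0},{"dx": 0,"dy": 0,"dz": 0,"roll": 0,"fingers": 0}]}}

```text
clock: 5.78
tcp_pos: [0.6196, 0.0489, 0.0507]
eef_rot: [180.0, 0.0, -8.8]
contact_force: [-4.5, 1.1, 3.0]
finger_gap: 0.0004
```

Call:
{"fn": "move_arm", "kwargs": {"rows": [{"dx": 0.8,"dy": 0,"dz": 0,"roll": 0,"fingers": 0},{"dx": 0,"dy": 0,"dz": 0,"roll": 0,"fingers": 0}]}}

```text
clock: 6.02
tcp_pos: [0.6203, 0.0487, 0.0507]
eef_rot: [180.0, 0.0, -8.8]
contact_force: [-4.8, 0.5, 2.5]
finger_gap: 0.0004
```

Call:
{"fn": "move_arm", "kwargs": {"rows": [{"dx": 0.8,"dy": 0,"dz": 0,"roll": 0,"fingers": 0},{"dx": 0,"dy": 0,"dz": 0,"roll": 0,"fingers": 0}]}}

```text
clock: 6.28
tcp_pos: [0.6211, 0.0486, 0.0507]
eef_rot: [180.0, 0.0, -8.8]
contact_force: [-5.7, 0.4, 2.9]
finger_gap: 0.0003
```

Call:
{"fn": "move_arm", "kwargs": {"rows": [{"dx": 0.8,"dy": 0,"dz": 0,"roll": 0,"fingers": 0},{"dx": 0,"dy": 0,"dz": 0,"roll": 0,"fingers": 0}]}}

```text
clock: 6.52
tcp_pos: [0.6219, 0.0485, 0.0507]
eef_rot: [180.0, 0.0, -8.8]
contact_force: [-5.2, -0.3, 3.4]
finger_gap: 0.0005
```

Call:
{"fn": "move_arm", "kwargs": {"rows": [{"dx": 0.8,"dy": 0,"dz": 0,"roll": 0,"fingers": 0},{"dx": 0,"dy": 0,"dz": 0,"roll": 0,"fingers": 0}]}}

```text
clock: 6.78
tcp_pos: [0.6227, 0.0483, 0.0507]
eef_rot: [180.0, 0.0, -8.8]
contact_force: [-5.1, 0.1, 3.0]
finger_gap: 0.0004
```

Call:
{"fn": "move_arm", "kwargs": {"rows": [{"dx": 0.8,"dy": 0,"dz": 0,"roll": 0,"fingers": 0},{"dx": 0,"dy": 0,"dz": 0,"roll": 0,"fingers": 0}]}}

```text
clock: 7.02
tcp_pos: [0.6235, 0.0482, 0.0507]
eef_rot: [180.0, 0.0, -8.8]
contact_force: [-5.3, -0.2, 3.4]
finger_gap: 0.0007
```

Call:
{"fn": "move_arm", "kwargs": {"rows": [{"dx": 0.8,"dy": 0,"dz": 0,"roll": 0,"fingers": 0},{"dx": 0,"dy": 0,"dz": 0,"roll": 0,"fingers": 0}]}}

```text
clock: 7.28
tcp_pos: [0.6243, 0.0481, 0.0507]
eef_rot: [180.0, 0.0, -8.8]
contact_force: [-4.4, -0.3, 3.2]
finger_gap: 0.0006
```

Call:
{"fn": "move_arm", "kwargs": {"rows": [{"dx": 0.8,"dy": 0,"dz": 0,"roll": 0,"fingers": 0},{"dx": 0,"dy": 0,"dz": 0,"roll": 0,"fingers": 0}]}}

```text
clock: 7.52
tcp_pos: [0.6247, 0.0481, 0.0507]
eef_rot: [180.0, 0.1, -8.8]
contact_force: [-7.5, 0.1, 4.7]
finger_gap: 0.0003
```

Force is rising.

Call:
{"fn": "move_arm", "kwargs": {"rows": [{"dx": 0.4,"dy": 0,"dz": 0,"roll": 0,"fingers": 0},{"dx": 0,"dy": 0,"dz": 0,"roll": 0,"fingers": 0}]}}

```text
clock: 7.78
tcp_pos: [0.6248, 0.048, 0.0507]
eef_rot: [180.0, 0.1, -8.8]
contact_force: [-10.2, 1.0, 5.5]
finger_gap: 0.0005
```

On the stop (10 N, no further travel). Letting go fast.

Call:
{"fn": "move_arm", "kwargs": {"rows": [{"dx": -45,"dy": 0,"dz": 0,"roll": 0,"fingers": 0},{"dx": -45,"dy": 0,"dz": 0,"roll": 0,"fingers": 0},{"dx": -45,"dy": 0,"dz": 0,"roll": 0,"fingers": 0},{"dx": -25,"dy": 0,"dz": 0,"roll": 0,"fingers": 0},{"dx": 0,"dy": 0,"dz": -50,"roll": 0,"fingers": 88},{"dx": 0,"dy": 0,"dz": -50,"roll": 0,"fingers": 88},{"dx": 0,"dy": 0,"dz": -30,"roll": 0,"fingers": 88}]}}

```text
clock: 8.65
tcp_pos: [0.4686, 0.0724, 0.1834]
eef_rot: [-180.0, -0.3, -8.8]
contact_force: [-0.3, -0.3, -0.8]
finger_gap: 0.028
```

Run:
```python
from h import *
shot('side','s2');shot('top','t2')
```

```text
(no output)
```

View pics/s2.png

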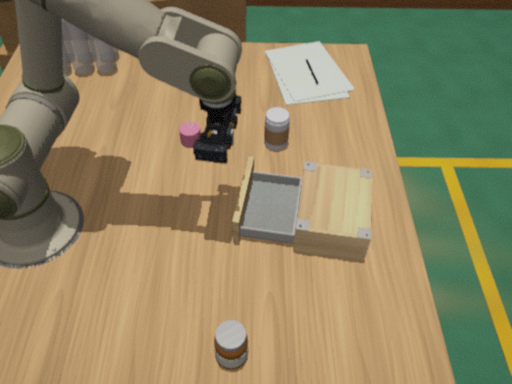

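View pics/t2.png

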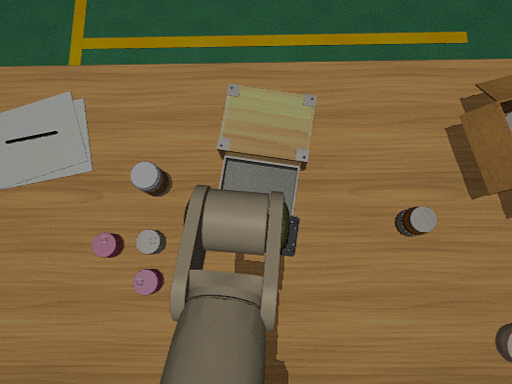

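The drawer is fully open: side view shows its interior at x 245–300, and the groceries haven't moved. Next I move over the tin and turn the jaws diagonally, so the fingers stay clear of the pink look-alikes.

Call:
{"fn": "move_arm", "kwargs": {"rows": [{"dx": -10,"dy": -48,"dz": 0,"roll": 0,"fingers": 88},{"dx": -10,"dy": -48,"dz": 0,"roll": 0,"fingers": 88},{"dx": -10,"dy": -48,"dz": 0,"roll": 0,"fingers": 88},{"dx": -10,"dy": -48,"dz": 0,"roll": 0,"fingers": 88},{"dx": -9,"dy": -50,"dz": 0,"roll": 0,"fingers": 88},{"dx": 0,"dy": 0,"dz": 0,"roll": -0.157,"fingers": 88},{"dx": 0,"dy": 0,"dz": 0,"roll": -0.157,"fingers": 88},{"dx": 0,"dy": 0,"dz": 0,"roll": -0.157,"fingers": 88},{"dx": 0,"dy": 0,"dz": 0,"roll": -0.157,"fingers": 88},{"dx": 0,"dy": 0,"dz": 0,"roll": -0.157,"fingers": 88},{"dx": 0,"dy": 0,"dz": 0,"roll": 0,"fingers": 88}]}}

```text
clock: 10.12
tcp_pos: [0.4563, 0.3191, 0.1795]
eef_rot: [-180.0, 0.1, 36.1]
contact_force: [-0.3, 0.6, -0.9]
finger_gap: 0.0881
```

Call:
{"fn": "move_arm", "kwargs": {"rows": [{"dx": 0,"dy": 0,"dz": 50,"roll": 0,"fingers": 88},{"dx": 0,"dy": 0,"dz": 50,"roll": 0,"fingers": 88},{"dx": 0,"dy": 0,"dz": 20,"roll": 0,"fingers": 88},{"dx": 0,"dy": 0,"dz": 0,"roll": 0,"fingers": 88}]}}

```text
clock: 10.62
tcp_pos: [0.4556, 0.3187, 0.059]
eef_rot: [-180.0, 0.2, 36.0]
contact_force: [-0.5, 0.3, 0.2]
finger_gap: 0.0881
```

Run:
```python
from h import *
p,D=shot('side','s3')
cv2.imwrite('pics/s3c.png',cv2.resize(p[70:180,150:310],None,fx=4,fy=4,interpolation=3)[...,::-1])
print(arm.sense()['tcp_pos'])
```

```text
[0.45631814 0.31909896 0.06044879]
```

View pics/s3c.png

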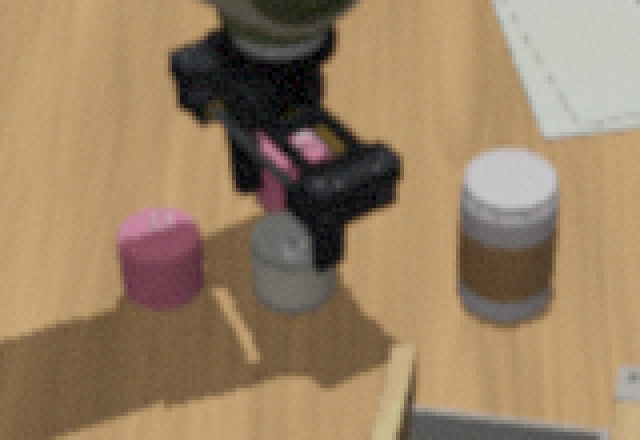

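The fingers straddle the grey tin (crop 293,260), clear of the pink ones. Going down to grip.

Call:
{"fn": "move_arm", "kwargs": {"rows": [{"dx": 0,"dy": 0,"dz": 25,"roll": 0,"fingers": 88},{"dx": 0,"dy": 0,"dz": 20,"roll": 0,"fingers": 88},{"dx": 0,"dy": 0,"dz": 0,"roll": 0,"fingers": 88},{"dx": 0,"dy": 0,"dz": 0,"roll": 0,"fingers": 40},{"dx": 0,"dy": 0,"dz": 0,"roll": 0,"fingers": 40},{"dx": 0,"dy": 0,"dz": 0,"roll": 0,"fingers": 40},{"dx": 0,"dy": 0,"dz": 0,"roll": 0,"fingers": 40}]}}

```text
clock: 11.55
tcp_pos: [0.4566, 0.3193, 0.0163]
eef_rot: [180.0, -0.0, 36.1]
contact_force: [-0.6, -0.8, 4.3]
finger_gap: 0.0584
```

Call:
{"fn": "move_arm", "kwargs": {"rows": [{"dx": 0,"dy": 0,"dz": -20,"roll": 0,"fingers": 40},{"dx": 0,"dy": 0,"dz": -50,"roll": 0,"fingers": 40},{"dx": 0,"dy": 0,"dz": -50,"roll": 0,"fingers": 40},{"dx": 0,"dy": 0,"dz": -40,"roll": 0,"fingers": 40},{"dx": 0,"dy": 0,"dz": 0,"roll": 0.157,"fingers": 40},{"dx": 0,"dy": 0,"dz": 0,"roll": 0.157,"fingers": 40},{"dx": 0,"dy": 0,"dz": 0,"roll": 0.157,"fingers": 40},{"dx": 0,"dy": 0,"dz": 0,"roll": 0.157,"fingers": 40},{"dx": 0,"dy": 0,"dz": 0,"roll": 0.155,"fingers": 40},{"dx": 0,"dy": 0,"dz": 0,"roll": 0,"fingers": 40}]}}

```text
clock: 12.8
tcp_pos: [0.4561, 0.3191, 0.1754]
eef_rot: [180.0, 0.0, -8.6]
contact_force: [1.0, 0.9, -1.0]
finger_gap: 0.0583
```

Run:
```python
from h import *
s=arm.sense();print(s['tcp_pos'],s['eef_rot'],s['finger_gap'],s['contact_force'])
p,D=shot('top','t4');W=cloud('top',D)
# drawer panel top & floor
m=(W[...,2]>.078)&(W[...,2]<.094);m[:,:190]=0;m[:,330:]=0;m[:165]=0;m[235:]=0
n,l,st,ce=cv2.connectedComponentsWithStats(m.astype(np.uint8))
for i in range(1,n):
    if st[i,4]>30:
        q=W[l==i];r=cv2.minAreaRect((q[:,:2]*1000).astype(np.float32));print('panel',st[i],r)
m=(W[...,2]>.010)&(W[...,2]<.022);m[:,:190]=0;m[:,330:]=0;m[:130]=0;m[235:]=0
n,l,st,ce=cv2.connectedComponentsWithStats(m.astype(np.uint8))
for i in range(1,n):
    if st[i,4]>300:
        q=W[l==i];r=cv2.minAreaRect((q[:,:2]*1000).astype(np.float32));print('floor',st[i],r,np.median(q[:,2]))
shot('side','s4')
u=np.array([.9882,-.1535]);v=np.array([.1535,.9882]);d=np.array([.590,.054])-s['tcp_pos'][:2];print(d@u,-d@v)
```

```text
[0.45611125 0.31905847 0.17541815] [ 1.79980246e+02  3.69580314e-02 -8.64272811e+00] 0.058278603357245225 [ 1.00861648  0.88087823 -0.96227198]
panel [206 203  93  21 656] ((521.0160522460938, 65.22207641601562), (218.60340881347656, 16.85577964782715), 81.13964080810547)
floor [ 219  160   78   55 3240] ((595.3721313476562, 53.55596923828125), (182.4988250732422, 117.7303695678711), 81.08785247802734) 0.015317355553882452
0.1729953395439107 0.24137885735104458
```

View pics/t4.png

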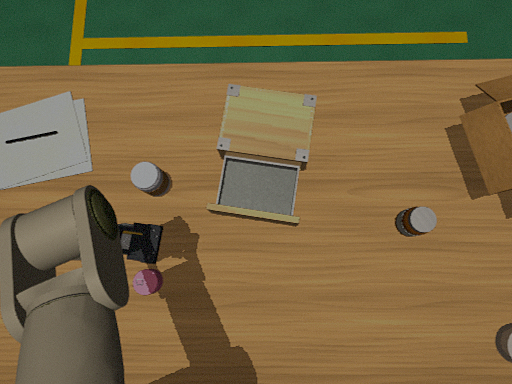

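View pics/s4.png

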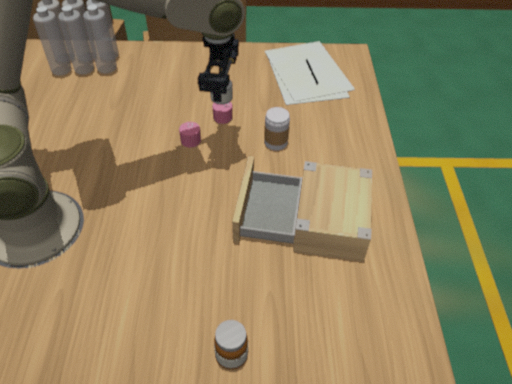

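The tin is held (side view, between the fingers at (220,90)). The drawer is open, floor centre (0.5905, 0.054), which agrees with the geometry. Carrying it over.

Call:
{"fn": "move_arm", "kwargs": {"rows": [{"dx": 25,"dy": 35,"dz": 0,"roll": 0,"fingers": 40},{"dx": 30,"dy": 42,"dz": 0,"roll": 0,"fingers": 40},{"dx": 30,"dy": 42,"dz": 0,"roll": 0,"fingers": 40},{"dx": 30,"dy": 42,"dz": 0,"roll": 0,"fingers": 40},{"dx": 30,"dy": 42,"dz": 0,"roll": 0,"fingers": 40},{"dx": 28,"dy": 38,"dz": 0,"roll": 0.003,"fingers": 40},{"dx": 0,"dy": 0,"dz": 0,"roll": 0,"fingers": 40},{"dx": 0,"dy": 0,"dz": 40,"roll": 0,"fingers": 40},{"dx": 0,"dy": 0,"dz": 40,"roll": 0,"fingers": 40},{"dx": 0,"dy": 0,"dz": 30,"roll": 0,"fingers": 40},{"dx": 0,"dy": 0,"dz": 0,"roll": 0,"fingers": 40}]}}

```text
clock: 14.28
tcp_pos: [0.5892, 0.0558, 0.064]
eef_rot: [180.0, 0.3, -8.8]
contact_force: [0.1, 0.1, -1.1]
finger_gap: 0.0586
```

Call:
{"fn": "move_arm", "kwargs": {"rows": [{"dx": 0,"dy": 0,"dz": 14,"roll": 0,"fingers": 40},{"dx": 0,"dy": 0,"dz": 10,"roll": 0,"fingers": 40},{"dx": 0,"dy": 0,"dz": 3,"roll": 0,"fingers": 40},{"dx": 0,"dy": 0,"dz": 0,"roll": 0,"fingers": 40}]}}

```text
clock: 14.78
tcp_pos: [0.5908, 0.0547, 0.0388]
eef_rot: [-180.0, -0.0, -8.9]
contact_force: [-0.9, -0.8, -1.7]
finger_gap: 0.0584
```

Call:
{"fn": "move_arm", "kwargs": {"rows": [{"dx": 0,"dy": 0,"dz": 2,"roll": 0,"fingers": 40},{"dx": 0,"dy": 0,"dz": 0,"roll": 0,"fingers": 40}]}}

```text
clock: 15.02
tcp_pos: [0.5908, 0.0547, 0.0368]
eef_rot: [180.0, -0.0, -8.9]
contact_force: [-0.7, -0.2, -1.5]
finger_gap: 0.0581
```

Call:
{"fn": "move_arm", "kwargs": {"rows": [{"dx": 0,"dy": 0,"dz": 2,"roll": 0,"fingers": 40},{"dx": 0,"dy": 0,"dz": 0,"roll": 0,"fingers": 40}]}}

```text
clock: 15.28
tcp_pos: [0.5907, 0.0547, 0.0346]
eef_rot: [180.0, 0.0, -8.9]
contact_force: [-0.1, 0.2, -3.0]
finger_gap: 0.0581
```

Call:
{"fn": "move_arm", "kwargs": {"rows": [{"dx": 0,"dy": 0,"dz": 1,"roll": 0,"fingers": 40},{"dx": 0,"dy": 0,"dz": 0,"roll": 0,"fingers": 40}]}}

```text
clock: 15.52
tcp_pos: [0.5907, 0.0547, 0.0336]
eef_rot: [-180.0, 0.0, -8.9]
contact_force: [-0.9, 0.4, -1.3]
finger_gap: 0.0583
```

Call:
{"fn": "move_arm", "kwargs": {"rows": [{"dx": 0,"dy": 0,"dz": 1,"roll": 0,"fingers": 40},{"dx": 0,"dy": 0,"dz": 0,"roll": 0,"fingers": 40}]}}

```text
clock: 15.78
tcp_pos: [0.5907, 0.0547, 0.0327]
eef_rot: [-180.0, 0.0, -8.9]
contact_force: [1.2, 0.2, -2.0]
finger_gap: 0.0585
```

Call:
{"fn": "move_arm", "kwargs": {"rows": [{"dx": 0,"dy": 0,"dz": 0.6,"roll": 0,"fingers": 40},{"dx": 0,"dy": 0,"dz": 0,"roll": 0,"fingers": 40}]}}

```text
clock: 16.02
tcp_pos: [0.5908, 0.0547, 0.0323]
eef_rot: [180.0, -0.0, -8.9]
contact_force: [-0.3, -0.2, 0.7]
finger_gap: 0.0582
```

Touchdown (z force from −2 to +0.7 N, at the expected height). Releasing.

Call:
{"fn": "move_arm", "kwargs": {"rows": [{"dx": 0,"dy": 0,"dz": 0,"roll": 0,"fingers": 64},{"dx": 0,"dy": 0,"dz": 0,"roll": 0,"fingers": 75},{"dx": 0,"dy": 0,"dz": 0,"roll": 0,"fingers": 88},{"dx": 0,"dy": 0,"dz": 0,"roll": 0,"fingers": 88},{"dx": 0,"dy": 0,"dz": 0,"roll": 0,"fingers": 88},{"dx": 0,"dy": 0,"dz": -15,"roll": 0,"fingers": 88},{"dx": 0,"dy": 0,"dz": -40,"roll": 0,"fingers": 88},{"dx": 0,"dy": 0,"dz": -50,"roll": 0,"fingers": 88},{"dx": 0,"dy": 0,"dz": -30,"roll": 0,"fingers": 88}]}}

```text
clock: 17.15
tcp_pos: [0.5913, 0.0547, 0.1709]
eef_rot: [-180.0, -0.2, -8.9]
contact_force: [0.6, 0.3, -0.2]
finger_gap: 0.088
```

Call:
{"fn": "move_arm", "kwargs": {"rows": [{"dx": -50,"dy": 0,"dz": 0,"roll": 0,"fingers": 0},{"dx": -50,"dy": 0,"dz": 0,"roll": 0,"fingers": 0},{"dx": -20,"dy": 0,"dz": 0,"roll": 0,"fingers": 0},{"dx": 0,"dy": 0,"dz": 0,"roll": 0,"fingers": 0}]}}

```text
clock: 17.65
tcp_pos: [0.4719, 0.0734, 0.1684]
eef_rot: [-180.0, -0.1, -8.9]
contact_force: [-0.7, 0.1, -0.0]
finger_gap: 0.0505
```

Run:
```python
from h import *
p,D=shot('top','t5');q,_=shot('side','s5')
cv2.imwrite('pics/c5.png',np.hstack([cv2.resize(p[70:250,180:340],(355,400)),cv2.resize(q[130:280,210:380],(440,400))])[...,::-1])
W=cloud('top',D)
m=(W[...,2]>.056)&(W[...,2]<.072);m[:,:215]=0;m[:,310:]=0;m[:155]=0;m[215:]=0
n,l,st,ce=cv2.connectedComponentsWithStats(m.astype(np.uint8))
for i in range(1,n):
    if st[i,4]>50: print(st[i],W[l==i].mean(0))
```

```text
[245 173  25  20 389] [0.59582917 0.05318179 0.06312655]
```

View pics/c5.png

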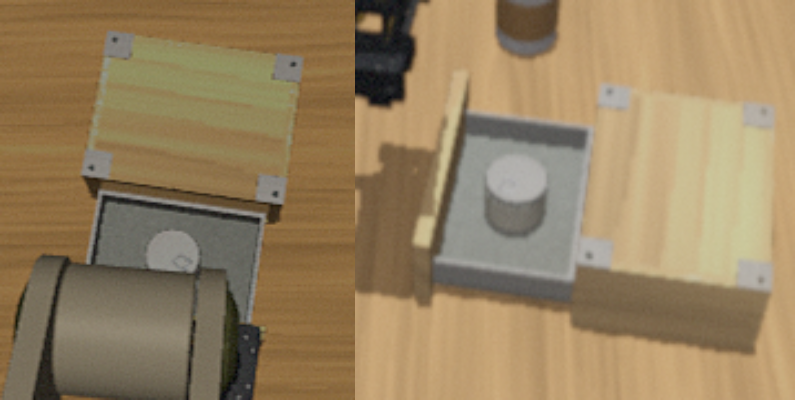

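The tin stands upright near the drawer centre; the drawer is still open. Fingers shut; going down in front of the panel and pushing.

Call:
{"fn": "move_arm", "kwargs": {"rows": [{"dx": 0,"dy": 0,"dz": 50,"roll": 0,"fingers": 0},{"dx": 0,"dy": 0,"dz": 50,"roll": 0,"fingers": 0},{"dx": 0,"dy": 0,"dz": 18,"roll": 0,"fingers": 0},{"dx": 0,"dy": 0,"dz": 0,"roll": 0,"fingers": 0},{"dx": 10,"dy": 0,"dz": 0,"roll": 0,"fingers": 0},{"dx": 8,"dy": 0,"dz": 0,"roll": 0,"fingers": 0},{"dx": 4,"dy": 0,"dz": 0,"roll": 0,"fingers": 0},{"dx": 3,"dy": 0,"dz": 0,"roll": 0,"fingers": 0},{"dx": 0,"dy": 0,"dz": 0,"roll": 0,"fingers": 0}]}}

```text
clock: 18.88
tcp_pos: [0.497, 0.0694, 0.0492]
eef_rot: [-180.0, -0.0, -8.9]
contact_force: [-0.4, 0.6, 0.2]
finger_gap: 0.0001
```

Call:
{"fn": "move_arm", "kwargs": {"rows": [{"dx": 2,"dy": 0,"dz": 0,"roll": 0,"fingers": 0},{"dx": 2,"dy": 0,"dz": 0,"roll": 0,"fingers": 0},{"dx": 2,"dy": 0,"dz": 0,"roll": 0,"fingers": 0},{"dx": 2,"dy": 0,"dz": 0,"roll": 0,"fingers": 0},{"dx": 2,"dy": 0,"dz": 0,"roll": 0,"fingers": 0}]}}

```text
clock: 19.5
tcp_pos: [0.5065, 0.0679, 0.0491]
eef_rot: [180.0, 0.1, -8.9]
contact_force: [-3.1, -0.4, 2.2]
finger_gap: 0.0003
```

Call:
{"fn": "move_arm", "kwargs": {"rows": [{"dx": 3,"dy": 0,"dz": 0,"roll": 0,"fingers": 0},{"dx": 4,"dy": 0,"dz": 0,"roll": 0,"fingers": 0},{"dx": 5,"dy": 0,"dz": 0,"roll": 0,"fingers": 0},{"dx": 5,"dy": 0,"dz": 0,"roll": 0,"fingers": 0},{"dx": 5,"dy": 0,"dz": 0,"roll": 0,"fingers": 0},{"dx": 5,"dy": 0,"dz": 0,"roll": 0,"fingers": 0},{"dx": 5,"dy": 0,"dz": 0,"roll": 0,"fingers": 0},{"dx": 5,"dy": 0,"dz": 0,"roll": 0,"fingers": 0},{"dx": 5,"dy": 0,"dz": 0,"roll": 0,"fingers": 0},{"dx": 4,"dy": 0,"dz": 0,"roll": 0,"fingers": 0},{"dx": 3,"dy": 0,"dz": 0,"roll": 0,"fingers": 0},{"dx": 1,"dy": 0,"dz": 0,"roll": 0,"fingers": 0}]}}

```text
clock: 21.0
tcp_pos: [0.5563, 0.06, 0.049]
eef_rot: [180.0, 0.0, -8.9]
contact_force: [-4.5, -1.4, 0.8]
finger_gap: 0.0001
```

Run:
```python
from h import *
q,_=shot('side','s6')
cv2.imwrite('pics/c6.png',cv2.resize(q[130:280,210:380],None,fx=4,fy=4)[...,::-1])
```

```text
(no output)
```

View pics/c6.png

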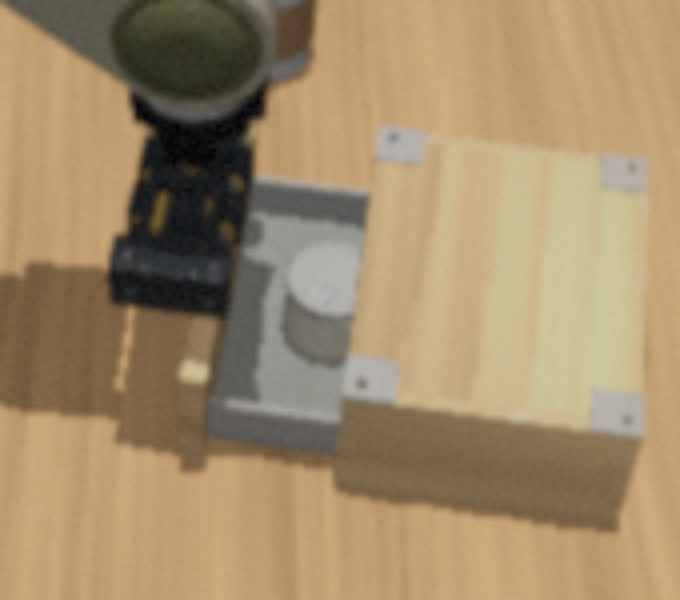

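The tin is upright and passing into the opening (crop 325,300). Continuing to just before the latched position.

Call:
{"fn": "move_arm", "kwargs": {"rows": [{"dx": 3,"dy": 0,"dz": 0,"roll": 0,"fingers": 0},{"dx": 4,"dy": 0,"dz": 0,"roll": 0,"fingers": 0},{"dx": 5,"dy": 0,"dz": 0,"roll": 0,"fingers": 0},{"dx": 5,"dy": 0,"dz": 0,"roll": 0,"fingers": 0},{"dx": 5,"dy": 0,"dz": 0,"roll": 0,"fingers": 0},{"dx": 5,"dy": 0,"dz": 0,"roll": 0,"fingers": 0},{"dx": 5,"dy": 0,"dz": 0,"roll": 0,"fingers": 0},{"dx": 5,"dy": 0,"dz": 0,"roll": 0,"fingers": 0},{"dx": 5,"dy": 0,"dz": 0,"roll": 0,"fingers": 0},{"dx": 4,"dy": 0,"dz": 0,"roll": 0,"fingers": 0},{"dx": 3,"dy": 0,"dz": 0,"roll": 0,"fingers": 0},{"dx": 1,"dy": 0,"dz": 0,"roll": 0,"fingers": 0}]}}

```text
clock: 22.55
tcp_pos: [0.6055, 0.0522, 0.049]
eef_rot: [180.0, 0.0, -8.9]
contact_force: [-4.3, -1.6, 1.7]
finger_gap: 0.0001
```

Call:
{"fn": "move_arm", "kwargs": {"rows": [{"dx": 2,"dy": 0,"dz": 0,"roll": 0,"fingers": 0},{"dx": 1,"dy": 0,"dz": 0,"roll": 0,"fingers": 0},{"dx": 1,"dy": 0,"dz": 0,"roll": 0,"fingers": 0},{"dx": 1,"dy": 0,"dz": 0,"roll": 0,"fingers": 0},{"dx": 1,"dy": 0,"dz": 0,"roll": 0,"fingers": 0},{"dx": 0,"dy": 0,"dz": 0,"roll": 0,"fingers": 0}]}}

```text
clock: 23.3
tcp_pos: [0.6114, 0.0513, 0.049]
eef_rot: [180.0, 0.0, -8.9]
contact_force: [-3.9, -1.9, 1.7]
finger_gap: 0.0004
```

Call:
{"fn": "move_arm", "kwargs": {"rows": [{"dx": 1,"dy": 0,"dz": 0,"roll": 0,"fingers": 0},{"dx": 1,"dy": 0,"dz": 0,"roll": 0,"fingers": 0},{"dx": 1,"dy": 0,"dz": 0,"roll": 0,"fingers": 0},{"dx": 1,"dy": 0,"dz": 0,"roll": 0,"fingers": 0}]}}

```text
clock: 23.8
tcp_pos: [0.6152, 0.0507, 0.049]
eef_rot: [180.0, 0.1, -8.9]
contact_force: [-4.9, -2.9, 1.4]
finger_gap: 0.0006
```

Call:
{"fn": "move_arm", "kwargs": {"rows": [{"dx": 0.8,"dy": 0,"dz": 0,"roll": 0,"fingers": 0},{"dx": 0,"dy": 0,"dz": 0,"roll": 0,"fingers": 0}]}}

```text
clock: 24.05
tcp_pos: [0.6161, 0.0506, 0.049]
eef_rot: [180.0, 0.0, -8.9]
contact_force: [-5.6, -2.6, 0.0]
finger_gap: 0.0003
```

Call:
{"fn": "move_arm", "kwargs": {"rows": [{"dx": 0.8,"dy": 0,"dz": 0,"roll": 0,"fingers": 0},{"dx": 0,"dy": 0,"dz": 0,"roll": 0,"fingers": 0}]}}

```text
clock: 24.3
tcp_pos: [0.6168, 0.0505, 0.049]
eef_rot: [180.0, 0.0, -8.9]
contact_force: [-5.9, -3.2, 1.2]
finger_gap: 0.0004
```

Call:
{"fn": "move_arm", "kwargs": {"rows": [{"dx": 0.8,"dy": 0,"dz": 0,"roll": 0,"fingers": 0},{"dx": 0,"dy": 0,"dz": 0,"roll": 0,"fingers": 0}]}}

```text
clock: 24.55
tcp_pos: [0.6176, 0.0503, 0.049]
eef_rot: [180.0, 0.0, -8.9]
contact_force: [-5.1, -2.5, 1.2]
finger_gap: 0.0007
```

Call:
{"fn": "move_arm", "kwargs": {"rows": [{"dx": 0.8,"dy": 0,"dz": 0,"roll": 0,"fingers": 0},{"dx": 0,"dy": 0,"dz": 0,"roll": 0,"fingers": 0}]}}

```text
clock: 24.8
tcp_pos: [0.6184, 0.0502, 0.049]
eef_rot: [180.0, 0.0, -8.9]
contact_force: [-5.6, -1.9, 1.5]
finger_gap: 0.0002
```

Call:
{"fn": "move_arm", "kwargs": {"rows": [{"dx": 0.8,"dy": 0,"dz": 0,"roll": 0,"fingers": 0},{"dx": 0,"dy": 0,"dz": 0,"roll": 0,"fingers": 0}]}}

```text
clock: 25.05
tcp_pos: [0.6192, 0.0501, 0.049]
eef_rot: [180.0, 0.0, -8.9]
contact_force: [-5.1, -2.1, 1.7]
finger_gap: 0.0004
```

Call:
{"fn": "move_arm", "kwargs": {"rows": [{"dx": 0.8,"dy": 0,"dz": 0,"roll": 0,"fingers": 0},{"dx": 0,"dy": 0,"dz": 0,"roll": 0,"fingers": 0}]}}

```text
clock: 25.3
tcp_pos: [0.62, 0.05, 0.049]
eef_rot: [180.0, 0.0, -8.9]
contact_force: [-4.8, -2.2, 1.2]
finger_gap: 0.0004
```

Call:
{"fn": "move_arm", "kwargs": {"rows": [{"dx": 0.8,"dy": 0,"dz": 0,"roll": 0,"fingers": 0},{"dx": 0,"dy": 0,"dz": 0,"roll": 0,"fingers": 0}]}}

```text
clock: 25.55
tcp_pos: [0.6208, 0.0499, 0.049]
eef_rot: [180.0, 0.0, -8.9]
contact_force: [-5.1, -1.9, 1.5]
finger_gap: 0.0005
```

Call:
{"fn": "move_arm", "kwargs": {"rows": [{"dx": 0.8,"dy": 0,"dz": 0,"roll": 0,"fingers": 0},{"dx": 0,"dy": 0,"dz": 0,"roll": 0,"fingers": 0}]}}

```text
clock: 25.8
tcp_pos: [0.6215, 0.0497, 0.049]
eef_rot: [180.0, 0.0, -8.9]
contact_force: [-5.9, -2.8, 2.4]
finger_gap: 0.0002
```

Call:
{"fn": "move_arm", "kwargs": {"rows": [{"dx": 0.8,"dy": 0,"dz": 0,"roll": 0,"fingers": 0},{"dx": 0,"dy": 0,"dz": 0,"roll": 0,"fingers": 0}]}}

```text
clock: 26.05
tcp_pos: [0.6223, 0.0496, 0.049]
eef_rot: [180.0, 0.0, -8.9]
contact_force: [-6.0, -2.2, 1.7]
finger_gap: 0.0005
```

Call:
{"fn": "move_arm", "kwargs": {"rows": [{"dx": 0.8,"dy": 0,"dz": 0,"roll": 0,"fingers": 0},{"dx": 0,"dy": 0,"dz": 0,"roll": 0,"fingers": 0}]}}

```text
clock: 26.3
tcp_pos: [0.6231, 0.0495, 0.049]
eef_rot: [180.0, 0.0, -8.9]
contact_force: [-5.1, -2.5, 1.6]
finger_gap: 0.0003
```

Call:
{"fn": "move_arm", "kwargs": {"rows": [{"dx": 0.8,"dy": 0,"dz": 0,"roll": 0,"fingers": 0},{"dx": 0,"dy": 0,"dz": 0,"roll": 0,"fingers": 0}]}}

```text
clock: 26.55
tcp_pos: [0.6238, 0.0494, 0.049]
eef_rot: [180.0, 0.1, -8.9]
contact_force: [-6.0, -2.8, 2.1]
finger_gap: 0.0006
```

Call:
{"fn": "move_arm", "kwargs": {"rows": [{"dx": 0.8,"dy": 0,"dz": 0,"roll": 0,"fingers": 0},{"dx": 0,"dy": 0,"dz": 0,"roll": 0,"fingers": 0}]}}

```text
clock: 26.8
tcp_pos: [0.6246, 0.0493, 0.049]
eef_rot: [180.0, 0.1, -8.9]
contact_force: [-6.9, -2.6, 2.9]
finger_gap: 0.0005
```

Call:
{"fn": "move_arm", "kwargs": {"rows": [{"dx": 0.6,"dy": 0,"dz": 0,"roll": 0,"fingers": 0},{"dx": 0,"dy": 0,"dz": 0,"roll": 0,"fingers": 0}]}}

```text
clock: 27.05
tcp_pos: [0.6248, 0.0492, 0.049]
eef_rot: [180.0, 0.1, -8.9]
contact_force: [-9.2, -2.6, 3.6]
finger_gap: 0.0005
```

Call:
{"fn": "move_arm", "kwargs": {"rows": [{"dx": 0.3,"dy": 0,"dz": 0,"roll": 0,"fingers": 0},{"dx": 0,"dy": 0,"dz": 0,"roll": 0,"fingers": 0}]}}

```text
clock: 27.3
tcp_pos: [0.6248, 0.0492, 0.049]
eef_rot: [180.0, 0.2, -8.9]
contact_force: [-10.7, -2.1, 4.9]
finger_gap: 0.0004
```

On the stop: 10.7 N, no more travel. Letting go slowly so the tin isn't jolted.

Call:
{"fn": "move_arm", "kwargs": {"rows": [{"dx": -2,"dy": 0,"dz": 0,"roll": 0,"fingers": 0},{"dx": -4,"dy": 0,"dz": 0,"roll": 0,"fingers": 0},{"dx": -4,"dy": 0,"dz": 0,"roll": 0,"fingers": 0},{"dx": -4,"dy": 0,"dz": 0,"roll": 0,"fingers": 0},{"dx": -4,"dy": 0,"dz": 0,"roll": 0,"fingers": 0},{"dx": -10,"dy": 0,"dz": 0,"roll": 0,"fingers": 0},{"dx": -30,"dy": 0,"dz": 0,"roll": 0,"fingers": 0},{"dx": -50,"dy": 0,"dz": 0,"roll": 0,"fingers": 0},{"dx": -50,"dy": 0,"dz": 0,"roll": 0,"fingers": 0},{"dx": 0,"dy": 0,"dz": -50,"roll": 0,"fingers": 0},{"dx": 0,"dy": 0,"dz": -40,"roll": 0,"fingers": 0},{"dx": 0,"dy": 0,"dz": 0,"roll": 0,"fingers": 0}]}}

```text
clock: 28.8
tcp_pos: [0.4708, 0.0737, 0.1418]
eef_rot: [-180.0, -0.4, -8.9]
contact_force: [1.0, 0.0, -0.4]
finger_gap: 0.0002
```

Run:
```python
from h import *
p,D=shot('top','t7');q,_=shot('side','s7')
W=cloud('top',D)
m=(W[...,2]>.082)&(W[...,2]<.1);m[:, :205]=0;m[:,330:]=0;m[:70]=0;m[180:]=0
n,l,st,ce=cv2.connectedComponentsWithStats(m.astype(np.uint8))
for i in range(1,n):
    if st[i,4]>50:print(st[i],cv2.minAreaRect((W[l==i][:,:2]*1000).astype(np.float32)))
for c,lo,hi in(((147,177),.095,.115),((422,219),.085,.105)):
    k=np.zeros(D.shape,np.uint8);cv2.circle(k,c,24,1,-1);k=(k>0)&(W[...,2]>lo)&(W[...,2]<hi);print(W[k].mean(0))
cv2.imwrite('pics/c7.png',np.hstack([cv2.resize(p[70:250,180:340],(355,400)),cv2.resize(q[130:280,210:380],(440,400))])[...,::-1])
```

```text
[ 216   84  100   79 6054] ((742.4588623046875, 30.144142150878906), (220.2408905029297, 171.83644104003906), 81.1011962890625)
[214 158  92  20 596] ((629.0872192382812, 47.771358489990234), (218.9136199951172, 16.557905197143555), 80.91580963134766)
[0.60859885 0.31717819 0.10345843]
[ 0.5031112  -0.32213093  0.09416102]
```

View pics/c7.png

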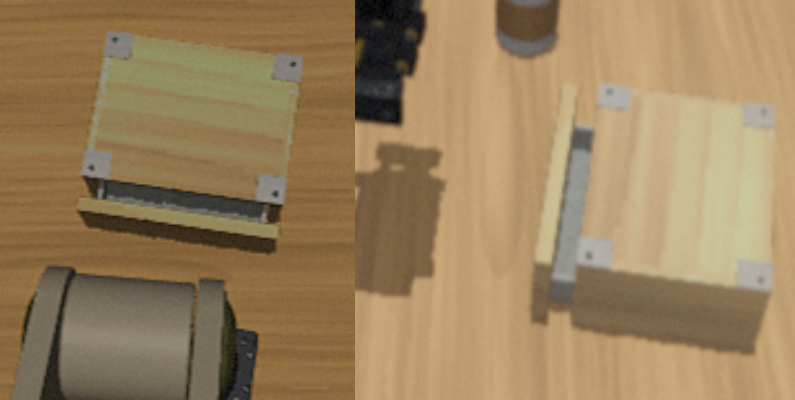

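The drawer is latched: the panel centre is at (629, 48) mm, the same as at the start. The can and jar haven't moved, and the arm is clear of everything.

```bash
python3 -c "
from bench import arm
print(arm.finish_job())"
```

```text
the job is handed in; nothing more can be done
None
```

The grey tin is in the drawer and the drawer is latched shut. I handed the job in at about 29 s; no verdict was reported.

- **Opening:** I pushed the drawer front in to the stop, which I felt at about 10 N, roughly 12 mm past the latched position. It then sprang fully open.
- **Placing:** I took the grey tin, left both pink look-alikes alone, and set it down near the middle of the drawer floor. Pictures showed it upright after I let go, and again when the drawer was half shut.
- **Closing:** I pushed the drawer in to the stop once more (10.7 N along world x, about 12 N in total) and let go slowly.

The last pictures showed the drawer front back within 1 mm of its first measured position. The can and jar had moved less than 1 mm, and the arm was clear of everything. I couldn't see the tin in the closed drawer, so its final pose rests on the half-shut picture. No check failed or disagreed.

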